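# Seat a drilling template on the pins of its jig

## Task

Pick up the blue drilling template by its black grip bar, lay it level between the jig's two fences on top of the four pins, drawn back about 48 mm short of the jig's middle (the end towards the robot), and let the jig carry it. Then, without lifting it, gently slide it along the fences away from the robot until its four holes drop over the pins and it lies flat on the bed; stop as soon as the pins stop it, never forcing it against the jig, and let go. Leave the other things on the table alone.

Things in the scene. Friction and masses are not known exactly. Their poses are not given: they have to be found in the camera images.
- template: loose drilling template, about 0.28 kg: blue plate 210 (x) x 100 (y) x 10 mm (z) with a black grip bar standing across its middle. Origin: centre of the plate's underside; z up; starts flat on the table, +x away from the robot within 0.35 rad. Four 15 mm through holes at x = +8 and -92, y = +/-32 mm. The four small brass rings are drill bushings, not locating holes.
- template_bar (a point): point inside the template's grip bar, 34 mm above the plate's underside, over its origin. The bar is 16 mm thick along the template's x, 40 mm long along y; it rises from the plate's top (10 mm) to 46 mm above the underside.
- jig: fixed jig: grey bed 256 (x, from -118 to +138) x 150 (y) x 12 mm, two aluminium fences along x. Origin: underside, amid the fences; +x away from the robot within 0.3 rad, z up. Fences run from x = -100 to +100 mm, inner faces at y = +/-51.2 mm (1.2 mm beside the template each side), upright to z = 32 mm; above, lead-ins lean out to z = about 42 mm, each about 8 mm wider.
- jig_middle (a point): top of the jig's bed, amid the fences (the jig's middle). Four steel pins in the template's hole pattern: 12 mm, tops 10 mm above the bed, last 2 mm conical to an 8 mm flat. They do not move, but are set as one anywhere from -30 to +30 mm along the jig's x, not measured: seated, the template's origin lies at bed height, y = 0, x = -30 to +30 mm from here, give or take 1.5 mm of play.
- jig_lay (a point): where the template's origin belongs when laid on the pin tops: 48 mm short of the jig's middle (its -x side), 10 mm above the bed, x, y axes as the jig. From here, pushed along the jig's +x, it slides under light friction (about 1 N), sinks 10 mm by its own weight once the holes reach the pins, and is then stopped hard by the pins within 3 mm.
- screw_tub: small white open tub of brass screws, a bystander; origin at the centre of its underside; to be left where it stands
- tape_measure: yellow tape measure, a bystander; origin at the centre of its underside; to be left where it stands
- marker_a: white and black marker pen lying down, a bystander; origin at the centre of its underside; to be left where it stands

How it is judged:
By the outcome, as a careful person would: the job done as asked, in the order asked, and still so for the second after the job is handed in, with the robot touching nothing.
It also fails if it takes over 40 s, if anything falls off the work surface, if the arm or the gripper's body presses on something with over 40 N, if the wrist force passes 120 N, or if a joint passes its speed limit or range.

## Robot

A 6-joint arm with a two-finger parallel gripper is mounted at the origin on a cart in front of the work surface, level with it; the furniture and walls round the work are solid. World frame = base frame: x ahead of the robot, y to its left, z up, the work surface at z = 0. Lengths are in m, angles in rad, forces in N, time in s.
With the tool pointing down it reaches from about 0.2 to 0.875 m from the base axis. Payload 3.4 kg.
Tool frame: the origin (TCP) lies at the very end of the fingers, on their centre line; the grasp point (between the pads) lies arm.grip_depth behind it (arm.grip_depth is the distance from the TCP to the grasp point, in m); z points along the fingers, y is the line along which they close (so a half turn about z gives the same grasp; the last joint's range is limited). The gripper opens to 94 mm and grips with 3 to 60 N. Pads are 16 mm wide; open, the fingers measure 119 mm over their backs; the gripper's body (75 mm by 177 mm) begins 78 mm behind the grasp point.
Start: joints at [1.188, 0.276, 1.505, -0, 1.361, -0.121], TCP at [0.149, 0.555, 0.205] pointing down, gripper open.
Joint ranges: [-2.89, 2.89], [-0.75, 2.08], [0.22, 2.7], [-1.18, 4.32], [0.11, 2.71], [-2.7, 2.7]. Speed limits (rad/s): [2.57, 2.57, 3.14, 3.14, 3.14, 3.14].

## Interface

Orientations are given as a 3x3 rotation matrix whose columns are the frame's x, y, z axes.
In Python, from rig import arm gives the robot as it stands. The module is installed in compiled form; this text tells all that it offers.
- The arm moves only by the tool play_rows, never from a script. Its argument "series" is a list of rows, each an object of numbers: "jaw": the finger opening in mm, from 0 to 94; "dx", "dy", "dz": the shift along the tool's x, y, z in mm; "yaw": the turn about the tool's z in degrees. A call has 1 to 20 rows; each row is the pose to reach, as a shift and turn from the pose commanded when the call began, along the tool's axes at that moment; what a row does not reach only later rows make up. A row lasts 1/10 s, in which the tool goes at most 50 mm and 8.59 degrees, less where a joint would pass 70% of its speed; a pose out of reach is approached as far as the arm can. A call with a gripper value outside its range is refused whole. The fingers move at their own pace and stop on an object; the grip force is fixed at half the most. Time passes only in rows, so rows that repeat a pose let the fingers close. It gives the time, the measured TCP pose, the force, the opening and the grip force at its end, in the units of the state.
- arm.state(): the state, without advancing time (a new reading comes with each control period).
- arm.read_camera(name): name is "scene" or "top"; returns a dict with "frame" (400x640x3 uint8, red, green, blue), "z_map" (400x640 float32, m along the optical axis (not along the pixel's ray), 0 where there is no reading), "fovy" (degrees; the focal length in pixels is half the picture's height over the tangent of half this angle, whatever the lens; pixels are square), "cx", "cy" (the principal point, pixels), "eye" and "rotation" of the camera in the world. Camera axes: x right, y up, looking along -z (the intrinsics and any distortion apply to the point x, -y, -z); pixel columns grow to the right and rows downward; lengths in m; the calibration is good to about 2 mm. A picture is of the moment at which its call begins.
- arm.finish_job(): hands the job in; it is judged then, once.
The state is a dict: "time_s": time; "q": joint angles; "dq": joint speeds; "tau": joint torques, N m; "ee_pos": TCP position; "eef_rot": TCP orientation; "ft_force": force on the tool from outside, world axes, zero at the start; "wrist_torque": the same for the moment, N m; "grip_width": opening from 0.0 (shut) to 1.0 (fully open); "finger_force": force on a finger pad.
Only numpy, scipy, OpenCV 4.12 (cv2) and the standard library are available. Lean on these libraries where they do the work, as an engineer would, in place of code of your own. Each camera call takes 0.05 s, during which the arm holds its last target. There are 200 camera calls.

## Working session

There is one attempt and no reset: what is moved stays moved. The work goes in short steps, Python scripts to look and compute and a tool call to move; the robot and the scene stay as the last step left them, time stands still between calls to the robot, and variables do not carry over. Pictures are saved under pics/ and viewed, at most 10 in all, crops included, and the job is handed in when it is done.

Besides the shell and the picture viewer there is one more tool, called after "Emit:" as a command line: name --argument value ..., lists and objects as JSON in quotes. play_rows: Moves the arm, as the interface text tells. Its arguments: {"type":"object","properties":{"series":{"type":"array","items":{"type":"object","properties":{"jaw":{"type":"number"},"dx":{"type":"number"},"dy":{"type":"number"},"dz":{"type":"number"},"yaw":{"type":"number"}}}}},"required":["series"]}

```bash
mkdir -p pics; python3 - <<'E'
from rig import arm
import cv2,numpy as np
print(arm.grip_depth); s=arm.state(); print({k:np.round(v,3).tolist() for k,v in s.items()})
for n in("scene","top"):
    c=arm.read_camera(n); np.savez(n+'.npz',**c); cv2.imwrite(f'pics/{n}0.png',c['frame'][:,:,::-1])
    print(n,[(k,c[k]) for k in c if k not in('frame','z_map')])
E
```

```text
0.0188
{'time_s': 0.0, 'q': [1.188, 0.277, 1.506, 0.0, 1.361, -0.121], 'dq': [-0.0, -0.0, -0.001, 0.0, 0.0, -0.001], 'tau': [-0.0, -40.458, -23.723, 0.07, 0.035, -0.0], 'ee_pos': [0.149, 0.555, 0.205], 'eef_rot': [[-0.966, 0.259, -0.001], [0.259, 0.966, -0.002], [0.0, -0.002, -1.0]], 'ft_force': [-0.483, -0.637, -0.05], 'wrist_torque': [0.035, -0.047, 0.006], 'finger_force': 0.0, 'grip_width': 1.004}
scene [('fovy', 50.304590546918945), ('cx', 315.62694883473114), ('cy', 200.36668393357238), ('eye', array([-0.20210635, -0.78207874,  0.86074538])), ('rotation', array([[ 0.74471249,  0.37986363, -0.54873211],
       [-0.66728273,  0.43823508, -0.60223232],
       [ 0.01170751,  0.81464939,  0.57983558]]))]
top [('fovy', 49.70337852611582), ('cx', 322.82724192703404), ('cy', 201.91244472916568), ('eye', array([0.42765739, 0.0537217 , 1.42638487])), ('rotation', array([[ 0.02626683,  0.99690424, -0.07410793],
       [-0.99961126,  0.02688667,  0.00737861],
       [ 0.00934828,  0.07388531,  0.99722293]]))]
```

View pics/scene0.png

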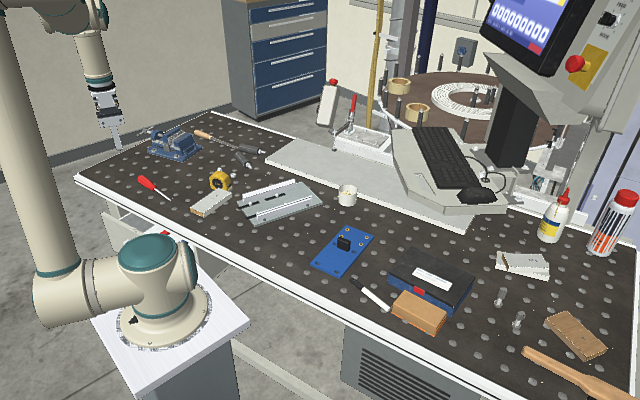

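View pics/top0.png

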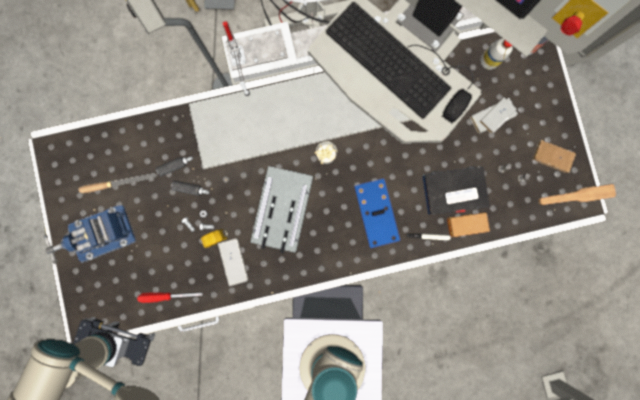

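The scene view shows the template near (342,250) and the jig near (280,203). In the top view they are at (377,212) and (282,208), and the arm is clear of both. Next I measure them.

```bash
cat > h.py <<'E'
import numpy as np,cv2
def f(c): return 200/np.tan(np.radians(float(c['fovy'])/2))
def dirs(c,uv):
    uv=np.asarray(uv,float).reshape(-1,2)
    d=np.c_[(uv[:,0]-c['cx'])/f(c),-(uv[:,1]-c['cy'])/f(c),-np.ones(len(uv))]
    return d@c['rotation'].T
def plane(c,uv,z):
    d=dirs(c,uv); return c['eye']+d*((z-c['eye'][2])/d[:,2])[:,None]
def cloud(c):
    v,u=np.mgrid[:400,:640]
    return (c['eye']+dirs(c,np.c_[u.ravel(),v.ravel()])*c['z_map'].reshape(-1,1)).reshape(400,640,3)
def blue(c):
    h=cv2.cvtColor(c['frame'],cv2.COLOR_RGB2HSV); return cv2.inRange(h,(100,150,60),(125,255,255))
def rect(p):
    r=cv2.minAreaRect((p[:,:2]*1000).astype(np.float32)); return r
E
python3 - <<'E'
from h import *
for n,box,jb in(("scene",(300,220,385,285),(235,170,330,232)),("top",(345,170,410,255),(240,160,320,258))):
    c=np.load(n+'.npz'); m=np.zeros((400,640),np.uint8); x0,y0,x1,y1=box
    m[y0:y1,x0:x1]=blue(c)[y0:y1,x0:x1]; m=cv2.morphologyEx(m,cv2.MORPH_OPEN,np.ones((3,3)))
    v,u=np.nonzero(m); print(n,'template',rect(plane(c,np.c_[u,v],.010)))
    W=cloud(c); print(' tz',np.median(W[m>0],0))
    x0,y0,x1,y1=box; k=(W[y0:y1,x0:x1,2]>.03)&(W[y0:y1,x0:x1,2]<.07); print(' bar pts',k.sum(),rect(W[y0:y1,x0:x1][k]) if k.sum()>5 else 0)
    x0,y0,x1,y1=jb; P=W[y0:y1,x0:x1]; z=P[...,2]
    print(' z hist',np.histogram(z,np.arange(-.01,.06,.005))[0])
    for lo,hi in((.008,.06),(.028,.06)):
        k=((z>lo)&(z<hi)).astype(np.uint8); nn,l,s,ce=cv2.connectedComponentsWithStats(k)
        for i in range(1,nn):
            if s[i,4]>60: print(' z>',lo,s[i,4],rect(P[l==i]),P[l==i].mean(0))
    im=c['frame'][y0:y1,x0:x1,::-1]; cv2.imwrite(f'pics/{n}_jig.png',cv2.resize(im,None,fx=6,fy=6,interpolation=cv2.INTER_CUBIC))
E
```

```text
scene template ((496.3621520996094, -138.90725708007812), (216.04673767089844, 101.93429565429688), 15.202853202819824)
 tz [ 0.47198471 -0.14596175  0.00924515]
 bar pts 93 ((497.140869140625, -137.3279266357422), (19.705469131469727, 39.93146514892578), 25.394046783447266)
 z hist [  41 1920 1274  393 1117  371  174  150  185  138  101    4    0]
 z> 0.008 299 ((688.8516845703125, 228.66165161132812), (89.3902359008789, 143.51052856445312), 45.37165069580078) [0.70954864 0.21943682 0.01609591]
 z> 0.008 2216 ((499.1868896484375, 176.81192016601562), (154.215087890625, 267.6002502441406), 79.02256774902344) [0.49358349 0.17720975 0.01867258]
 z> 0.028 274 ((505.87432861328125, 234.9030303955078), (21.264148712158203, 198.19094848632812), 78.5359115600586) [0.50246571 0.23483616 0.03593174]
 z> 0.028 224 ((482.5612487792969, 120.0535888671875), (17.478389739990234, 199.02188110351562), 79.42861938476562) [0.47912952 0.12091937 0.03489294]
top template ((502.72918701171875, -134.90933227539062), (206.27622985839844, 98.3483657836914), 15.185813903808594)
 tz [ 0.48953509 -0.13411197  0.01030851]
 bar pts 61 ((503.76959228515625, -133.5924072265625), (14.84073543548584, 39.08064270019531), 15.627490997314453)
 z hist [ 180 1841 1968  905 1759  581   68   38  110  162  168   34    0]
 z> 0.008 3338 ((503.0858459472656, 181.3656005859375), (152.0007781982422, 267.6109924316406), 79.03070068359375) [0.50643565 0.17925352 0.01684054]
 z> 0.028 258 ((510.0174865722656, 237.21469116210938), (12.506629943847656, 199.04640197753906), 78.9113540649414) [0.50932501 0.23720331 0.0380659 ]
 z> 0.028 230 ((487.4622497558594, 125.2691650390625), (12.297460556030273, 197.23524475097656), 78.97224426269531) [0.48572196 0.12524345 0.03878468]
```

View pics/scene_jig.png

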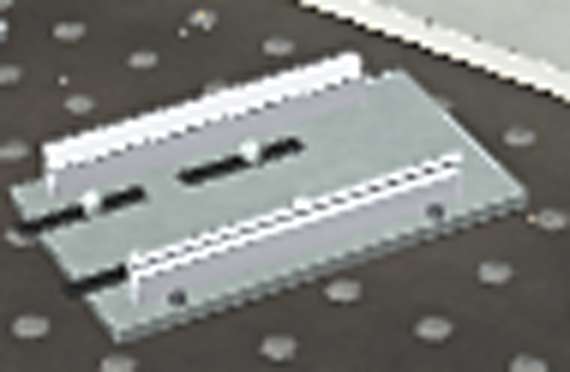

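View pics/top_jig.png

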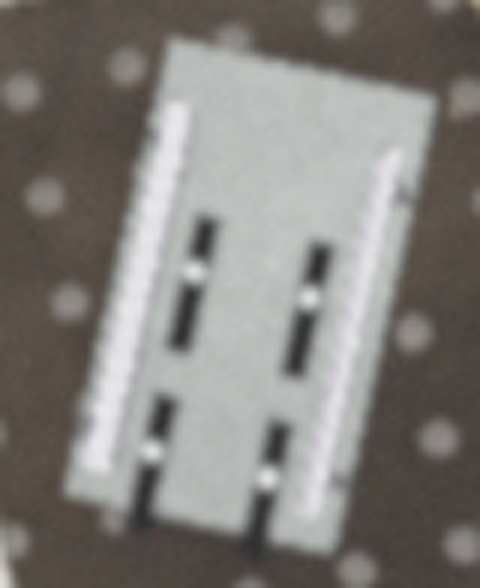

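Both views agree on the bar-to-jig offset. Template yaw is about +15.2° and jig yaw about −11°. The pins show as white dots in the slots, clearest in the enlarged top view at (194,271), (311,297), (151,451) and (268,478). I'm moving above the bar.

Emit:
play_rows --series '[{"dx": -518, "dy": -576, "dz": 0, "yaw": 60, "jaw": 94}, {"dx": -518, "dy": -576, "dz": 0, "yaw": 60, "jaw": 94}, {"dx": -518, "dy": -576, "dz": 0, "yaw": 60, "jaw": 94}, {"dx": -518, "dy": -576, "dz": 0, "yaw": 60, "jaw": 94}, {"dx": -518, "dy": -576, "dz": 0, "yaw": 60, "jaw": 94}, {"dx": -518, "dy": -576, "dz": 0, "yaw": 60, "jaw": 94}, {"dx": -518, "dy": -576, "dz": 0, "yaw": 60, "jaw": 94}, {"dx": -518, "dy": -576, "dz": 0, "yaw": 60, "jaw": 94}, {"dx": -518, "dy": -576, "dz": 0, "yaw": 60, "jaw": 94}, {"dx": -518, "dy": -576, "dz": 0, "yaw": 60, "jaw": 94}, {"dx": -518, "dy": -576, "dz": 0, "yaw": 60, "jaw": 94}, {"dx": -518, "dy": -576, "dz": 0, "yaw": 60, "jaw": 94}, {"dx": -518, "dy": -576, "dz": 0, "yaw": 60, "jaw": 94}, {"dx": -518, "dy": -576, "dz": 0, "yaw": 60, "jaw": 94}, {"dx": -518, "dy": -576, "dz": 0, "yaw": 60, "jaw": 94}, {"dx": -518, "dy": -576, "dz": 40, "yaw": 60, "jaw": 94}, {"dx": -518, "dy": -576, "dz": 85, "yaw": 60, "jaw": 94}, {"dx": -518, "dy": -576, "dz": 100, "yaw": 60, "jaw": 94}, {"dx": -518, "dy": -576, "dz": 100, "yaw": 60, "jaw": 94}, {"dx": -518, "dy": -576, "dz": 100, "yaw": 60, "jaw": 94}]'

```text
time_s: 2.1
ee_pos: [0.5003, -0.1351, 0.1056]
eef_rot: [[-0.259, 0.966, -0.0], [0.966, 0.259, 0.0], [0.0, -0.0, -1.0]]
ft_force: [0.3, 0.3, 0.4]
grip_width: 1.0
finger_force: 0.0
```

```bash
python3 - <<'E'
from rig import arm
from h import *
s=arm.state(); print({k:np.round(s[k],4).tolist() for k in('time_s','ee_pos','eef_rot','ft_force','q')})
c=arm.read_camera('scene'); im=c['frame'][180:310,280:440,::-1]
cv2.imwrite('pics/s1.png',cv2.resize(im,None,fx=4,fy=4))
# project TCP
E
```

```text
{'time_s': 2.1, 'ee_pos': [0.5003, -0.1351, 0.1056], 'eef_rot': [[-0.2588, 0.9659, -0.0], [0.9659, 0.2588, 0.0001], [0.0001, -0.0, -1.0]], 'ft_force': [0.3296, 0.2677, 0.443], 'q': [-0.3981, 0.2697, 1.7804, 0.0001, 1.0916, -0.6599]}
```

View pics/s1.png

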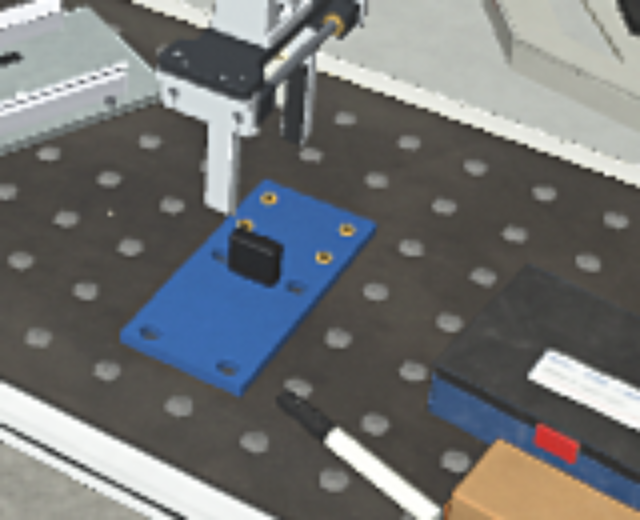

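The open fingers straddle the bar: tips at (220,210) and (300,140) in the crop, bar at (255,255). I'll descend and grip.

Emit:
play_rows --series '[{"dz": 40, "jaw": 94}, {"dz": 70, "jaw": 94}, {"dz": 85, "jaw": 94}, {"dz": 90, "jaw": 94}, {"dz": 90, "jaw": 60}, {"dz": 90, "jaw": 40}, {"dz": 90, "jaw": 25}, {"dz": 90, "jaw": 10}, {"dz": 90, "jaw": 10}, {"dz": 90, "jaw": 10}, {"dz": 90, "jaw": 10}, {"dz": 90, "jaw": 10}, {"dz": 90, "jaw": 10}]'

```text
$.series[0]: bad value
```

Emit:
play_rows --series '[{"dx": 0, "dy": 0, "dz": 40, "yaw": 0, "jaw": 94}, {"dx": 0, "dy": 0, "dz": 70, "yaw": 0, "jaw": 94}, {"dx": 0, "dy": 0, "dz": 85, "yaw": 0, "jaw": 94}, {"dx": 0, "dy": 0, "dz": 90, "yaw": 0, "jaw": 94}, {"dx": 0, "dy": 0, "dz": 90, "yaw": 0, "jaw": 60}, {"dx": 0, "dy": 0, "dz": 90, "yaw": 0, "jaw": 40}, {"dx": 0, "dy": 0, "dz": 90, "yaw": 0, "jaw": 25}, {"dx": 0, "dy": 0, "dz": 90, "yaw": 0, "jaw": 10}, {"dx": 0, "dy": 0, "dz": 90, "yaw": 0, "jaw": 10}, {"dx": 0, "dy": 0, "dz": 90, "yaw": 0, "jaw": 10}, {"dx": 0, "dy": 0, "dz": 90, "yaw": 0, "jaw": 10}, {"dx": 0, "dy": 0, "dz": 90, "yaw": 0, "jaw": 10}]'

```text
time_s: 3.35
ee_pos: [0.5001, -0.135, 0.0154]
eef_rot: [[-0.259, 0.966, -0.0], [0.966, 0.259, 0.0], [0.0, -0.0, -1.0]]
ft_force: [0.6, 0.7, 0.5]
grip_width: 0.361
finger_force: 0.0
```

Emit:
play_rows --series '[{"dx": 0, "dy": 0, "dz": 0, "yaw": 0, "jaw": 8}, {"dx": 0, "dy": 0, "dz": 0, "yaw": 0, "jaw": 8}, {"dx": 0, "dy": 0, "dz": 0, "yaw": 0, "jaw": 8}, {"dx": 0, "dy": 0, "dz": 0, "yaw": 0, "jaw": 8}, {"dx": 0, "dy": 0, "dz": 0, "yaw": 0, "jaw": 8}]'

```text
time_s: 3.85
ee_pos: [0.5004, -0.135, 0.0154]
eef_rot: [[-0.259, 0.966, 0.0], [0.966, 0.259, 0.0], [-0.0, 0.0, -1.0]]
ft_force: [1.2, 0.5, -1.0]
grip_width: 0.166
finger_force: 30.0
```

Gripped at 15.6 mm with 30 N. Lift and carry above the lay spot.

Emit:
play_rows --series '[{"dx": 0, "dy": 0, "dz": -15, "yaw": 0, "jaw": 8}, {"dx": 0, "dy": 0, "dz": -50, "yaw": 0, "jaw": 8}, {"dx": 0, "dy": 0, "dz": -85, "yaw": 0, "jaw": 8}, {"dx": 20, "dy": 2, "dz": -100, "yaw": 3, "jaw": 8}, {"dx": 55, "dy": 6, "dz": -100, "yaw": 6, "jaw": 8}, {"dx": 95, "dy": 10, "dz": -100, "yaw": 9, "jaw": 8}, {"dx": 135, "dy": 14, "dz": -100, "yaw": 12, "jaw": 8}, {"dx": 175, "dy": 18, "dz": -100, "yaw": 15, "jaw": 8}, {"dx": 215, "dy": 23, "dz": -100, "yaw": 18, "jaw": 8}, {"dx": 255, "dy": 27, "dz": -100, "yaw": 21, "jaw": 8}, {"dx": 290, "dy": 31, "dz": -100, "yaw": 24, "jaw": 8}, {"dx": 315, "dy": 33, "dz": -100, "yaw": 26, "jaw": 8}, {"dx": 326, "dy": 34.5, "dz": -100, "yaw": 26, "jaw": 8}, {"dx": 326, "dy": 34.5, "dz": -100, "yaw": 26, "jaw": 8}, {"dx": 326, "dy": 34.5, "dz": -100, "yaw": 26, "jaw": 8}, {"dx": 326, "dy": 34.5, "dz": -100, "yaw": 26, "jaw": 8}]'

```text
time_s: 5.45
ee_pos: [0.4492, 0.1876, 0.1153]
eef_rot: [[0.192, 0.981, -0.0], [0.981, -0.192, -0.001], [-0.001, -0.0, -1.0]]
ft_force: [0.0, -0.1, -2.6]
grip_width: 0.168
finger_force: 30.0
```

```bash
cat > look.py <<'E'
from rig import arm
from h import *
import sys
s=arm.state(); print({k:np.round(s[k],4).tolist() for k in('time_s','ee_pos','eef_rot','ft_force','wrist_torque','grip_width')})
zu=s['ee_pos'][2]-.0154
a=np.radians(-11); ax=np.array([np.cos(a),np.sin(a)]); ay=np.array([-ax[1],ax[0]])
for n,mid in(("scene",(494.2,177.5)),("top",(498.7,181.2))):
    c=arm.read_camera(n); np.savez(n+'1.npz',**c)
    m=blue(c); m[:, :225]=0; m[:,345:]=0; m[:140]=0; m[260:]=0
    m=cv2.morphologyEx(m,cv2.MORPH_OPEN,np.ones((3,3)))
    W=cloud(c); P=W[(m>0)&(W[...,2]>zu-.003)&(W[...,2]<zu+.02)]*1000
    P=P[abs(P[:,2]-np.median(P[:,2]))<8]
    jl=(P[:,:2]-mid)@np.c_[ax,ay]; r=cv2.minAreaRect(jl.astype(np.float32))
    print(n,len(P),'z',np.median(P[:,2]),'jig frame (mm):',r)
    v,u=np.nonzero(m); Q=plane(c,np.c_[u,v],zu+.010)[:,:2]*1000
    print('  by plane',cv2.minAreaRect(((Q-mid)@np.c_[ax,ay]).astype(np.float32)))
    x0,y0,x1,y1=(215,140,345,240) if n=='scene' else (240,160,320,260)
    cv2.imwrite(f'pics/{n}_{sys.argv[1]}.png',cv2.resize(c['frame'][y0:y1,x0:x1,::-1],None,fx=5,fy=5,interpolation=cv2.INTER_CUBIC))
E
python3 look.py a
```

```text
{'time_s': 5.45, 'ee_pos': [0.4492, 0.1876, 0.1153], 'eef_rot': [[0.1917, 0.9814, -0.0003], [0.9814, -0.1917, -0.0007], [-0.0008, -0.0002, -1.0]], 'ft_force': [0.0034, -0.0769, -2.6344], 'wrist_torque': [-0.1164, 0.0628, 0.059], 'grip_width': 0.1678}
scene 889 z 109.31193380036119 jig frame (mm): ((-48.21476745605469, -2.6210670471191406), (210.5330352783203, 104.59207153320312), 0.06109612435102463)
  by plane ((-50.497802734375, -6.198703765869141), (107.19050598144531, 210.61972045898438), 89.34488677978516)
top 108 z 110.30058149669841 jig frame (mm): ((-19.425155639648438, -35.58922576904297), (88.38433837890625, 28.623559951782227), 0.06942415982484818)
  by plane ((-19.386621475219727, -35.37233352661133), (29.060916900634766, 88.44992065429688), 89.80182647705078)
```

View pics/scene_a.png

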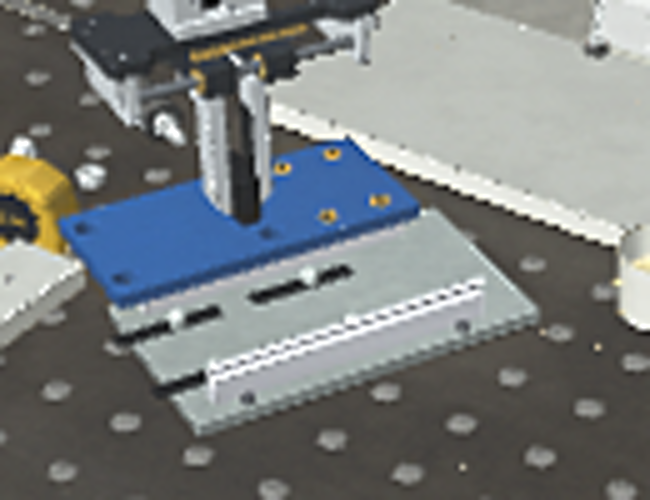

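The scene view shows the template level over the jig, left end at about (90,265) and right end at about (380,180). Laterally it is within about 1 mm, and x is about −48. I'll lower it to just above the straight part of the fences.

Emit:
play_rows --series '[{"dx": 0, "dy": 0, "dz": 20, "yaw": 0, "jaw": 8}, {"dx": 0, "dy": 0, "dz": 40, "yaw": 0, "jaw": 8}, {"dx": 0, "dy": 0, "dz": 52, "yaw": 0, "jaw": 8}, {"dx": 0, "dy": 0, "dz": 60, "yaw": 0, "jaw": 8}, {"dx": 0, "dy": 0, "dz": 63, "yaw": 0, "jaw": 8}, {"dx": 0, "dy": 0, "dz": 65, "yaw": 0, "jaw": 8}, {"dx": 0, "dy": 0, "dz": 65, "yaw": 0, "jaw": 8}, {"dx": 0, "dy": 0, "dz": 65, "yaw": 0, "jaw": 8}]'

```text
time_s: 6.35
ee_pos: [0.4496, 0.1889, 0.051]
eef_rot: [[0.191, 0.982, 0.001], [0.982, -0.191, 0.0], [0.001, 0.001, -1.0]]
ft_force: [0.1, 0.4, -2.1]
grip_width: 0.169
finger_force: 30.0
```

```bash
python3 look.py b; python3 - <<'E'
from h import *
c=np.load('top.npz'); p=np.array([[194,271],[311,297],[151,451],[268,478]])/6+[240-.4,160-.4]
a=np.radians(-11); ax=np.array([np.cos(a),np.sin(a)]); ay=np.array([-ax[1],ax[0]])
print((plane(c,p,.022)[:,:2]*1000-(498.7,181.2))@np.c_[ax,ay])
E
```

```text
{'time_s': 6.35, 'ee_pos': [0.4496, 0.1889, 0.051], 'eef_rot': [[0.1908, 0.9816, 0.0012], [0.9816, -0.1908, 0.0004], [0.0006, 0.0011, -1.0]], 'ft_force': [0.0989, 0.3662, -2.1357], 'wrist_torque': [-0.0999, 0.0681, 0.0439], 'grip_width': 0.1689}
scene 917 z 44.92167586711282 jig frame (mm): ((-49.0430908203125, -0.6975517272949219), (104.24278259277344, 209.78575134277344), 89.86482238769531)
  by plane ((-50.89567565917969, -3.1872482299804688), (209.23257446289062, 106.15836334228516), 0.6429172158241272)
top 83 z 45.31456412208401 jig frame (mm): ((-18.029178619384766, -41.81465148925781), (83.23795318603516, 25.94147491455078), 13.017182350158691)
  by plane ((-18.164459228515625, -41.68414306640625), (83.06610107421875, 25.591047286987305), 12.777887344360352)
[[ 13.92342185  30.7724566 ]
 [ 13.91683899 -34.30297008]
 [-86.0057468   31.49300186]
 [-86.50469816 -33.35991969]]
```

View pics/scene_b.png

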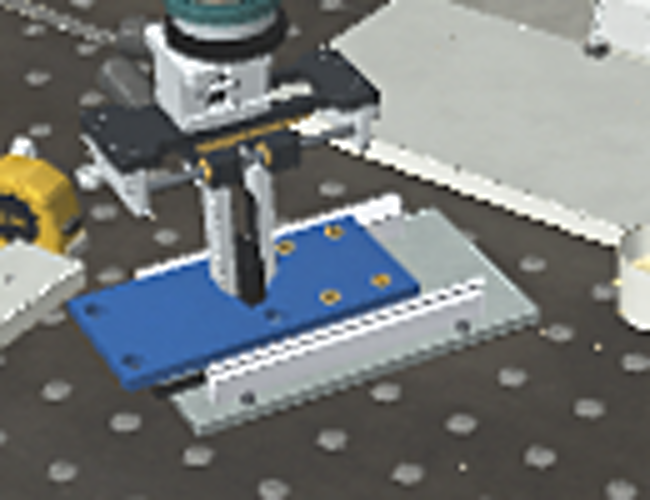

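The template sits inside the lead-ins with no contact. The pins' midline suggests a shift of about 1 mm to −y. From the top view, seating is expected near jig x of about +6 mm. I'll lower slowly.

Emit:
play_rows --series '[{"dx": -1, "dy": 0, "dz": 1, "yaw": 0, "jaw": 8}, {"dx": -1, "dy": 0, "dz": 2.5, "yaw": 0, "jaw": 8}, {"dx": -1, "dy": 0, "dz": 4, "yaw": 0, "jaw": 8}, {"dx": -1, "dy": 0, "dz": 5.5, "yaw": 0, "jaw": 8}, {"dx": -1, "dy": 0, "dz": 7, "yaw": 0, "jaw": 8}, {"dx": -1, "dy": 0, "dz": 7, "yaw": 0, "jaw": 8}]'

```text
time_s: 7.05
ee_pos: [0.45, 0.1897, 0.0448]
eef_rot: [[0.192, 0.981, 0.003], [0.981, -0.192, 0.003], [0.004, 0.002, -1.0]]
ft_force: [-1.2, 5.2, 5.8]
grip_width: 0.166
finger_force: 30.0
```

The −y fence is pushing it (+5 N in y), so I'll shift back 2 mm along jig y.

Emit:
play_rows --series '[{"dx": 1, "dy": 0, "dz": -1, "yaw": 0, "jaw": 8}, {"dx": 2, "dy": 0, "dz": -1, "yaw": 0, "jaw": 8}, {"dx": 2, "dy": 0, "dz": 0, "yaw": 0, "jaw": 8}, {"dx": 2, "dy": 0, "dz": 0, "yaw": 0, "jaw": 8}]'

```text
time_s: 7.45
ee_pos: [0.4499, 0.1901, 0.0441]
eef_rot: [[0.191, 0.982, 0.001], [0.982, -0.191, 0.001], [0.001, 0.001, -1.0]]
ft_force: [-0.7, 2.2, 5.3]
grip_width: 0.167
finger_force: 30.0
```

```bash
python3 -c "
from rig import arm;import numpy as np
s=arm.state();print({k:np.round(s[k],4).tolist() for k in('ee_pos','eef_rot','ft_force','wrist_torque')})"
```

```text
{'ee_pos': [0.4499, 0.1901, 0.0441], 'eef_rot': [[0.1907, 0.9816, 0.0014], [0.9816, -0.1907, 0.0005], [0.0008, 0.0013, -1.0]], 'ft_force': [-0.7364, 2.1882, 5.2719], 'wrist_torque': [0.0254, 0.1699, 0.018]}
```

Emit:
play_rows --series '[{"dx": 1, "dy": 0, "dz": 0, "yaw": 0, "jaw": 8}, {"dx": 1, "dy": 0, "dz": 0, "yaw": 0, "jaw": 8}, {"dx": 1, "dy": 0, "dz": 0, "yaw": 0, "jaw": 8}]'

```text
time_s: 7.75
ee_pos: [0.4499, 0.1902, 0.0439]
eef_rot: [[0.19, 0.982, 0.001], [0.982, -0.19, -0.001], [-0.001, 0.001, -1.0]]
ft_force: [-0.0, -0.9, 6.4]
grip_width: 0.165
finger_force: 30.0
```

```bash
python3 -c "
from rig import arm;import numpy as np
s=arm.state();print({k:np.round(s[k],4).tolist() for k in('ee_pos','eef_rot','ft_force','wrist_torque')})"; python3 look.py c
```

```text
{'ee_pos': [0.4499, 0.1902, 0.0439], 'eef_rot': [[0.1901, 0.9818, 0.0009], [0.9818, -0.1901, -0.0011], [-0.0009, 0.0011, -1.0]], 'ft_force': [-0.0044, -0.9138, 6.4106], 'wrist_torque': [-0.5637, 0.1084, -0.0443]}
{'time_s': 7.75, 'ee_pos': [0.4499, 0.1902, 0.0439], 'eef_rot': [[0.1901, 0.9818, 0.0009], [0.9818, -0.1901, -0.0011], [-0.0009, 0.0011, -1.0]], 'ft_force': [-0.0044, -0.9138, 6.4106], 'wrist_torque': [-0.5637, 0.1084, -0.0443], 'grip_width': 0.1649}
scene 800 z 38.83377137640037 jig frame (mm): ((-49.13974380493164, -0.21997833251953125), (103.8194808959961, 209.952392578125), 88.9200210571289)
  by plane ((-49.72691345214844, -2.0274620056152344), (211.1833038330078, 101.26924133300781), 1.181479811668396)
top 99 z 41.438531703298366 jig frame (mm): ((-19.97991180419922, -40.158958435058594), (86.51872253417969, 29.260053634643555), 12.934587478637695)
  by plane ((-19.931529998779297, -39.973388671875), (86.70147705078125, 28.93201446533203), 12.777873039245605)
```

Emit:
play_rows --series '[{"dx": 0, "dy": 0, "dz": -3, "yaw": 0, "jaw": 8}, {"dx": 1, "dy": 0, "dz": -5, "yaw": 0, "jaw": 8}, {"dx": 1, "dy": 0, "dz": -5, "yaw": 0, "jaw": 8}, {"dx": 1, "dy": 0, "dz": -5, "yaw": 0, "jaw": 8}]'

```text
time_s: 8.25
ee_pos: [0.4491, 0.1917, 0.048]
eef_rot: [[0.191, 0.982, -0.001], [0.982, -0.191, -0.0], [-0.0, -0.001, -1.0]]
ft_force: [0.0, -0.0, -3.3]
grip_width: 0.171
finger_force: 30.0
```

```bash
python3 - <<'E'
from rig import arm
from h import *
s=arm.state();print({k:np.round(s[k],4).tolist() for k in('time_s','ee_pos','ft_force','wrist_torque')})
# fence lines: bright fence pixels, fit line in world, both cameras, initial pictures
for n,jb in(("scene",(235,170,330,232)),("top",(240,160,320,258))):
    c=np.load(n+'.npz'); W=cloud(c); x0,y0,x1,y1=jb; P=W[y0:y1,x0:x1]; z=P[...,2]
    k=((z>.034)&(z<.06)).astype(np.uint8); nn,l,st,ce=cv2.connectedComponentsWithStats(k,connectivity=8)
    for i in range(1,nn):
        if st[i,4]>60:
            q=P[l==i]*1000; L=cv2.fitLine(q[:,:2].astype(np.float32),cv2.DIST_HUBER,0,.01,.01).ravel()
            print(n,st[i,4],np.degrees(np.arctan2(L[1],L[0])),L[2:])
    m=np.zeros((400,640),np.uint8)
    W2=cloud(c); m[y0:y1,x0:x1]=((z>.008)&(z<.06)); 
    cs=max(cv2.findContours(m,cv2.RETR_EXTERNAL,cv2.CHAIN_APPROX_NONE)[0],key=cv2.contourArea)
    print(n,'bed hull',cv2.boundingRect(cs))
E
```

```text
{'time_s': 8.25, 'ee_pos': [0.4491, 0.1917, 0.048], 'ft_force': [0.0148, -0.0116, -3.344], 'wrist_torque': [-0.1296, 0.1136, -0.0146]}
scene 176 -11.092961 [502.5905  236.34003]
scene 99 -11.318488 [478.41147 120.63561]
scene bed hull (237, 179, 86, 47)
top 202 -10.919146 [508.7214  238.46104]
top 191 -11.017858 [487.10638 124.33264]
top bed hull (251, 166, 61, 87)
```

Emit:
play_rows --series '[{"dx": 0, "dy": 0, "dz": 1.5, "yaw": 0, "jaw": 8}, {"dx": 0, "dy": 0, "dz": 3, "yaw": 0, "jaw": 8}, {"dx": 0, "dy": 0, "dz": 4.5, "yaw": 0, "jaw": 8}, {"dx": 0, "dy": 0, "dz": 6, "yaw": 0, "jaw": 8}, {"dx": 0, "dy": 0, "dz": 6, "yaw": 0, "jaw": 8}]'

```text
time_s: 8.75
ee_pos: [0.4494, 0.1917, 0.0422]
eef_rot: [[0.191, 0.982, -0.001], [0.982, -0.191, -0.0], [-0.0, -0.001, -1.0]]
ft_force: [0.2, -0.3, -2.3]
grip_width: 0.167
finger_force: 30.0
```

```bash
python3 -c "
from rig import arm;import numpy as np
s=arm.state();print({k:np.round(s[k],4).tolist() for k in('ee_pos','eef_rot','ft_force','wrist_torque')})"
```

```text
{'ee_pos': [0.4494, 0.1917, 0.0422], 'eef_rot': [[0.1908, 0.9816, -0.0006], [0.9816, -0.1908, -0.0001], [-0.0002, -0.0006, -1.0]], 'ft_force': [0.2355, -0.3117, -2.2772], 'wrist_torque': [-0.0358, 0.07, 0.0117]}
```

Clear between the fences with no force. Lowering onto the pins.

Emit:
play_rows --series '[{"dx": 0, "dy": 0, "dz": 1.5, "yaw": 0, "jaw": 8}, {"dx": 0, "dy": 0, "dz": 3, "yaw": 0, "jaw": 8}, {"dx": 0, "dy": 0, "dz": 4, "yaw": 0, "jaw": 8}, {"dx": 0, "dy": 0, "dz": 4.8, "yaw": 0, "jaw": 8}, {"dx": 0, "dy": 0, "dz": 4.8, "yaw": 0, "jaw": 8}]'

```text
time_s: 9.25
ee_pos: [0.4497, 0.1917, 0.0387]
eef_rot: [[0.191, 0.982, 0.0], [0.982, -0.191, 0.0], [0.0, 0.0, -1.0]]
ft_force: [-2.0, -1.8, 5.8]
grip_width: 0.168
finger_force: 30.0
```

```bash
python3 look.py d
```

```text
{'time_s': 9.25, 'ee_pos': [0.4497, 0.1917, 0.0387], 'eef_rot': [[0.1908, 0.9816, 0.0004], [0.9816, -0.1908, 0.0001], [0.0002, 0.0004, -1.0]], 'ft_force': [-2.0455, -1.845, 5.8272], 'wrist_torque': [-0.0189, 0.4505, 0.0279], 'grip_width': 0.1677}
scene 803 z 33.31487865375793 jig frame (mm): ((-49.539466857910156, 1.9091720581054688), (209.85211181640625, 106.20354461669922), 0.09764260053634644)
  by plane ((-51.32379913330078, -3.5915870666503906), (102.36856842041016, 210.70765686035156), 89.59168243408203)
top 86 z 35.854958570664124 jig frame (mm): ((-16.959796905517578, -32.40427780151367), (81.48946380615234, 29.074495315551758), 0.05687512829899788)
  by plane ((-17.12515640258789, -32.49898147583008), (81.42667388916016, 28.423643112182617), 0.6971531510353088)
```

View pics/scene_d.png

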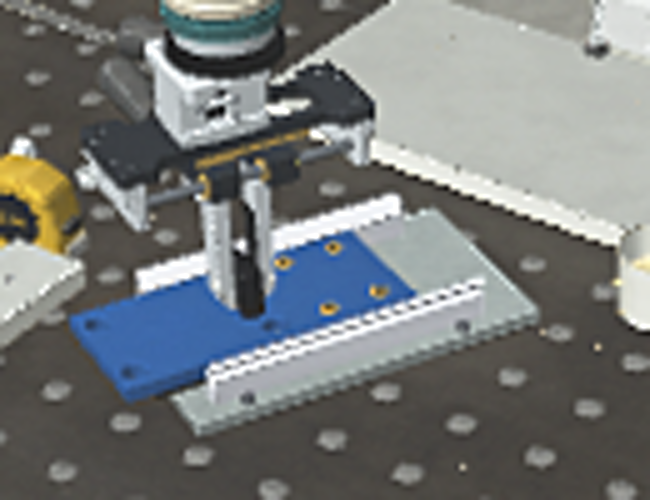

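The template lies on the pins, between the fences, with the fingers at (240,290). I'll loosen the jaws so the jig carries it and let it settle.

Emit:
play_rows --series '[{"dx": 0, "dy": 0, "dz": 0, "yaw": 0, "jaw": 24}, {"dx": 0, "dy": 0, "dz": 0, "yaw": 0, "jaw": 24}, {"dx": 0, "dy": 0, "dz": 0, "yaw": 0, "jaw": 24}, {"dx": 0, "dy": 0, "dz": 0, "yaw": 0, "jaw": 24}, {"dx": 0, "dy": 0, "dz": 0, "yaw": 0, "jaw": 24}]'

```text
time_s: 9.85
ee_pos: [0.4497, 0.1918, 0.0376]
eef_rot: [[0.191, 0.982, 0.0], [0.982, -0.191, 0.0], [0.0, 0.0, -1.0]]
ft_force: [0.0, 0.2, -1.1]
grip_width: 0.257
finger_force: 0.0
```

```bash
python3 look.py e
```

```text
{'time_s': 9.85, 'ee_pos': [0.4497, 0.1918, 0.0376], 'eef_rot': [[0.1908, 0.9816, 0.0001], [0.9816, -0.1908, 0.0001], [0.0001, 0.0, -1.0]], 'ft_force': [0.0006, 0.1845, -1.0865], 'wrist_torque': [-0.1179, 0.0655, 0.0112], 'grip_width': 0.2567}
scene 781 z 31.350763553471218 jig frame (mm): ((-50.410560607910156, 3.2951927185058594), (210.57998657226562, 101.74588775634766), 1.8510223627090454)
  by plane ((-51.277801513671875, -1.3573722839355469), (210.8375244140625, 105.0049819946289), 0.7925700545310974)
top 89 z 31.652940650677806 jig frame (mm): ((-18.239078521728516, -38.87360382080078), (84.12432098388672, 29.30011558532715), 12.289182662963867)
  by plane ((-18.250255584716797, -39.169776916503906), (83.8849868774414, 29.06348991394043), 12.777874946594238)
```

The plate top is at about 32 mm, so the jig carries it. Now slide gently along the fences.

Emit:
play_rows --series '[{"dx": 0, "dy": 2, "dz": 0, "yaw": 0, "jaw": 24}, {"dx": 0, "dy": 4, "dz": 0, "yaw": 0, "jaw": 24}, {"dx": 0, "dy": 6, "dz": 0, "yaw": 0, "jaw": 24}, {"dx": 0, "dy": 8, "dz": 0, "yaw": 0, "jaw": 24}, {"dx": 0, "dy": 10, "dz": 0, "yaw": 0, "jaw": 24}, {"dx": 0, "dy": 12, "dz": 0, "yaw": 0, "jaw": 24}, {"dx": 0, "dy": 14, "dz": 0, "yaw": 0, "jaw": 24}, {"dx": 0, "dy": 16, "dz": 0, "yaw": 0, "jaw": 24}, {"dx": 0, "dy": 18, "dz": 0, "yaw": 0, "jaw": 24}, {"dx": 0, "dy": 20, "dz": 0, "yaw": 0, "jaw": 24}, {"dx": 0, "dy": 22, "dz": 0, "yaw": 0, "jaw": 24}, {"dx": 0, "dy": 24, "dz": 0, "yaw": 0, "jaw": 24}, {"dx": 0, "dy": 26, "dz": 0, "yaw": 0, "jaw": 24}, {"dx": 0, "dy": 28, "dz": 0, "yaw": 0, "jaw": 24}, {"dx": 0, "dy": 30, "dz": 0, "yaw": 0, "jaw": 24}]'

```text
time_s: 11.45
ee_pos: [0.4793, 0.186, 0.0376]
eef_rot: [[0.191, 0.982, 0.0], [0.982, -0.191, 0.0], [0.0, 0.0, -1.0]]
ft_force: [-1.7, -0.2, 0.2]
grip_width: 0.258
finger_force: 0.7
```

```bash
python3 look.py f
```

```text
{'time_s': 11.45, 'ee_pos': [0.4793, 0.186, 0.0376], 'eef_rot': [[0.1908, 0.9816, 0.0001], [0.9816, -0.1908, 0.0001], [0.0001, 0.0001, -1.0]], 'ft_force': [-1.7281, -0.2128, 0.2021], 'wrist_torque': [-0.074, 0.3488, -0.0137], 'grip_width': 0.2578}
scene 772 z 31.31675637504533 jig frame (mm): ((-23.600570678710938, 5.218940734863281), (212.15945434570312, 102.5936279296875), 2.8600289821624756)
  by plane ((-24.73175048828125, -2.5357589721679688), (211.20855712890625, 107.04557037353516), 0.160355344414711)
top 143 z 32.54083251024809 jig frame (mm): ((-38.96592330932617, -21.134605407714844), (50.00773239135742, 188.73619079589844), 75.52665710449219)
  by plane ((-38.80595016479492, -21.41625213623047), (50.201866149902344, 188.4241180419922), 75.36468505859375)
```

View pics/scene_f.png

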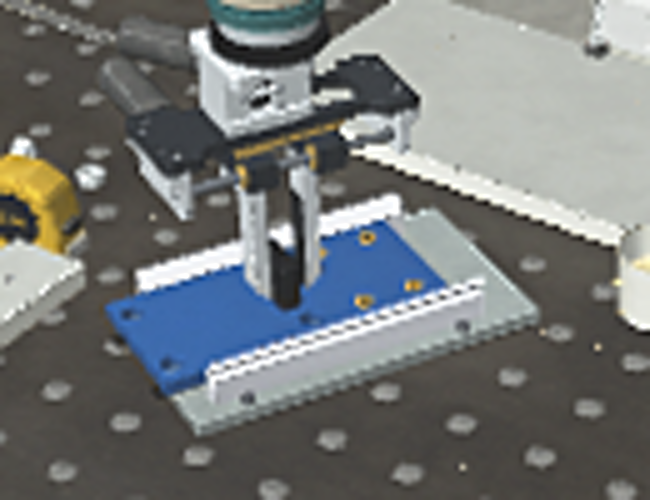

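The template has slid to about −24 mm with roughly 1 N push, still riding on the pins. Continuing.

Emit:
play_rows --series '[{"dx": 0, "dy": 2, "dz": 0, "yaw": 0, "jaw": 24}, {"dx": 0, "dy": 4, "dz": 0, "yaw": 0, "jaw": 24}, {"dx": 0, "dy": 6, "dz": 0, "yaw": 0, "jaw": 24}, {"dx": 0, "dy": 8, "dz": 0, "yaw": 0, "jaw": 24}, {"dx": 0, "dy": 10, "dz": 0, "yaw": 0, "jaw": 24}, {"dx": 0, "dy": 12, "dz": 0, "yaw": 0, "jaw": 24}, {"dx": 0, "dy": 14, "dz": 0, "yaw": 0, "jaw": 24}, {"dx": 0, "dy": 16, "dz": 0, "yaw": 0, "jaw": 24}, {"dx": 0, "dy": 18, "dz": 0, "yaw": 0, "jaw": 24}, {"dx": 0, "dy": 20, "dz": 0, "yaw": 0, "jaw": 24}]'

```text
time_s: 12.55
ee_pos: [0.4989, 0.1822, 0.0377]
eef_rot: [[0.191, 0.982, 0.0], [0.982, -0.191, 0.0], [0.0, 0.0, -1.0]]
ft_force: [-1.7, -0.5, -0.0]
grip_width: 0.254
finger_force: 0.7
```

```bash
python3 look.py g
```

```text
{'time_s': 12.55, 'ee_pos': [0.4989, 0.1822, 0.0377], 'eef_rot': [[0.1908, 0.9816, 0.0], [0.9816, -0.1908, 0.0001], [0.0001, 0.0, -1.0]], 'ft_force': [-1.6998, -0.5034, -0.0232], 'wrist_torque': [-0.0389, 0.349, -0.0466], 'grip_width': 0.254}
scene 707 z 31.386136609893754 jig frame (mm): ((-4.224517822265625, 6.5141143798828125), (212.94186401367188, 99.05763244628906), 2.5733563899993896)
  by plane ((-5.318473815917969, -0.44306182861328125), (209.32032775878906, 103.63436889648438), 0.524210512638092)
top 130 z 32.17793105701206 jig frame (mm): ((-18.227405548095703, -23.49649429321289), (46.72059631347656, 185.1324005126953), 73.51647186279297)
  by plane ((-18.33869171142578, -23.412151336669922), (47.1630859375, 185.06915283203125), 73.39582061767578)
```

Template now at about −4, still up. Small steps next.

Emit:
play_rows --series '[{"dx": 0, "dy": 1, "dz": 0, "yaw": 0, "jaw": 24}, {"dx": 0, "dy": 2, "dz": 0, "yaw": 0, "jaw": 24}, {"dx": 0, "dy": 3, "dz": 0, "yaw": 0, "jaw": 24}, {"dx": 0, "dy": 4, "dz": 0, "yaw": 0, "jaw": 24}, {"dx": 0, "dy": 5, "dz": 0, "yaw": 0, "jaw": 24}]'

```text
time_s: 13.15
ee_pos: [0.5037, 0.1812, 0.0376]
eef_rot: [[0.191, 0.982, 0.0], [0.982, -0.191, 0.0], [0.0, 0.0, -1.0]]
ft_force: [-0.7, 0.9, -1.2]
grip_width: 0.253
finger_force: 0.5
```

```bash
python3 look.py h|grep -v plane
```

```text
{'time_s': 13.15, 'ee_pos': [0.5037, 0.1812, 0.0376], 'eef_rot': [[0.1908, 0.9816, 0.0001], [0.9816, -0.1908, 0.0], [0.0, 0.0001, -1.0]], 'ft_force': [-0.7132, 0.8897, -1.2155], 'wrist_torque': [-0.0256, 0.2253, -0.0163], 'grip_width': 0.2532}
scene 701 z 31.378472322836636 jig frame (mm): ((2.5009689331054688, 7.100120544433594), (211.422607421875, 96.31427764892578), 1.5937960147857666)
top 138 z 32.42762502092478 jig frame (mm): ((-13.624114990234375, -26.71270751953125), (46.80389404296875, 183.06735229492188), 74.93675231933594)
```

Emit:
play_rows --series '[{"dx": 0, "dy": 1, "dz": 0, "yaw": 0, "jaw": 24}, {"dx": 0, "dy": 2, "dz": 0, "yaw": 0, "jaw": 24}, {"dx": 0, "dy": 3, "dz": 0, "yaw": 0, "jaw": 24}]'

```text
time_s: 13.55
ee_pos: [0.5074, 0.1807, 0.0379]
eef_rot: [[0.191, 0.982, 0.001], [0.982, -0.191, 0.0], [0.0, 0.001, -1.0]]
ft_force: [0.5, 0.1, 0.3]
grip_width: 0.256
finger_force: 0.0
```

```bash
python3 look.py i|grep -v plane
```

```text
{'time_s': 13.55, 'ee_pos': [0.5074, 0.1807, 0.0379], 'eef_rot': [[0.1907, 0.9816, 0.0014], [0.9816, -0.1907, 0.0002], [0.0005, 0.0013, -1.0]], 'ft_force': [0.513, 0.0904, 0.3174], 'wrist_torque': [-0.0892, 0.0683, -0.0017], 'grip_width': 0.2562}
scene 511 z 21.816433326404592 jig frame (mm): ((6.214195251464844, 11.437732696533203), (80.38770294189453, 208.497314453125), 88.69252014160156)
top 73 z 23.057387026732545 jig frame (mm): ((-8.220726013183594, -23.102703094482422), (38.01123809814453, 179.89906311035156), 77.08409118652344)
```

It dropped: the plate top is at about 22 mm and finger force is 0. I'll check that it's flat, with one look.

```bash
python3 - <<'E'
from h import *
a=np.radians(-11); R=np.c_[[np.cos(a),np.sin(a)],[-np.sin(a),np.cos(a)]]
for n,mid in(("scene",(494.2,177.5)),("top",(498.7,181.2))):
    c=np.load(n+'1.npz'); m=blue(c); m[:, :225]=0; m[:,345:]=0; m[:140]=0; m[260:]=0
    m=cv2.erode(m,np.ones((3,3))); P=cloud(c)[m>0]*1000; P=P[P[:,2]<45]
    j=(P[:,:2]-mid)@R; A=np.c_[j,np.ones(len(j))]
    k=np.ones(len(P),bool)
    for _ in range(5):
        s=np.linalg.lstsq(A[k],P[k,2],rcond=None)[0]; k=abs(P[:,2]-A@s)<3
    print(n,k.sum(),'z at centre',s[2],'slopes mm over 200x,100y',s[0]*200,s[1]*100)
E
```

```text
scene 379 z at centre 21.71678766974032 slopes mm over 200x,100y -0.5320679716885922 -2.5136022220915044
top 18 z at centre 20.85593606389073 slopes mm over 200x,100y -3.0523152500961364 -2.689592641502564
```

View pics/scene_i.png

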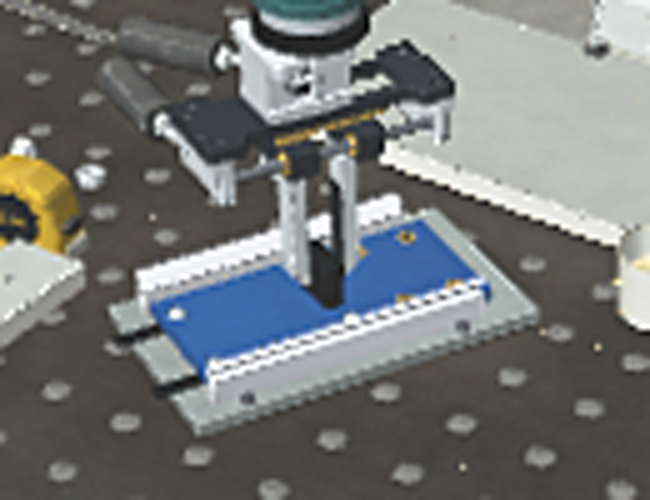

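The template lies flat in the jig with a pin showing in its hole at (176,313). Open and retreat straight up.

Emit:
play_rows --series '[{"dx": 0, "dy": 0, "dz": 0, "yaw": 0, "jaw": 50}, {"dx": 0, "dy": 0, "dz": 0, "yaw": 0, "jaw": 50}, {"dx": 0, "dy": 0, "dz": 0, "yaw": 0, "jaw": 50}, {"dx": 0, "dy": 0, "dz": 0, "yaw": 0, "jaw": 50}, {"dx": 0, "dy": 0, "dz": -10, "yaw": 0, "jaw": 50}, {"dx": 0, "dy": 0, "dz": -30, "yaw": 0, "jaw": 50}, {"dx": 0, "dy": 0, "dz": -60, "yaw": 0, "jaw": 50}, {"dx": 0, "dy": 0, "dz": -100, "yaw": 0, "jaw": 50}, {"dx": 0, "dy": 0, "dz": -130, "yaw": 0, "jaw": 50}, {"dx": 0, "dy": 0, "dz": -140, "yaw": 0, "jaw": 50}, {"dx": 0, "dy": 0, "dz": -140, "yaw": 0, "jaw": 50}, {"dx": 0, "dy": 0, "dz": -140, "yaw": 0, "jaw": 50}]'

```text
time_s: 14.85
ee_pos: [0.5056, 0.1805, 0.1765]
eef_rot: [[0.191, 0.982, -0.002], [0.982, -0.191, -0.0], [-0.001, -0.002, -1.0]]
ft_force: [-0.8, 0.5, -1.0]
grip_width: 0.532
finger_force: 0.0
```

```bash
sed -i "s/zu=s.*/zu=.012/" look.py; python3 look.py j|grep -v plane; python3 - <<'E'
from h import *
a=np.radians(-11); R=np.c_[[np.cos(a),np.sin(a)],[-np.sin(a),np.cos(a)]]
c=np.load('scene1.npz'); m=blue(c); m[:, :225]=0; m[:,345:]=0; m[:140]=0; m[260:]=0
P=cloud(c)[cv2.erode(m,np.ones((3,3)))>0]*1000; j=(P[:,:2]-(494.2,177.5))@R
for lo,hi in((-110,-60),(-60,0),(0,60),(60,120)): k=(j[:,0]>lo)&(j[:,0]<hi); print(lo,k.sum(),np.median(P[k,2]))
E
```

```text
{'time_s': 14.85, 'ee_pos': [0.5056, 0.1805, 0.1765], 'eef_rot': [[0.1908, 0.9816, -0.0021], [0.9816, -0.1908, -0.0004], [-0.0008, -0.002, -1.0]], 'ft_force': [-0.7754, 0.4874, -0.9701], 'wrist_torque': [-0.057, 0.0734, 0.0204], 'grip_width': 0.5325}
scene 621 z 21.354637807155406 jig frame (mm): ((8.253822326660156, 11.52777099609375), (208.20123291015625, 85.31988525390625), 0.4855080842971802)
top 225 z 22.391963699395223 jig frame (mm): ((7.738525390625, -25.983579635620117), (42.04801559448242, 200.96987915039062), 89.1543960571289)
-110 81 21.735858015351717
-60 190 21.263432499254055
0 65 21.518705144080606
60 99 20.786146060336463
```

Flat along its whole length and clear of the gripper. Handing in.

```bash
python3 -c "
from rig import arm
print(arm.finish_job())"
```

```text
the job is handed in; nothing more can be done
None
```

The template was laid on the pins about 48 mm short of the jig's middle and slid along the fences until it dropped over them; it lies flat on the bed, released, with the gripper clear, and the job is handed in at about 15 s (no verdict was returned). I stopped pushing when it dropped, so it may sit anywhere within the pins' small play, and on the way down it briefly rubbed one fence lead-in at under 10 N.

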